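Lock the solder reel onto its stand

TASK

Take the black retaining nut from the bench, set it over the threaded neck of the reel stand and without forcing it turn it backward (anticlockwise from above) until you feel it drop into the thread start, then screw it forward (clockwise) until it is fully home on the reel, and let go. The small drag knob that stands up through the nut is already adjusted, so do not turn it, and leave the other things on the bench where they are.

Things in the scene. Friction and masses are not known exactly. Their poses are not given: they have to be found in the camera images.
- nut: Black round retaining nut, a cap with a hole: 60 mm outside diameter, 28 mm tall, about 80 g, open side down on the bench. Origin: centre of its underside, z up. Bore 45 mm wide, closed on top by a 4 mm web with a 28 mm hole for the drag knob. It lies in one of two places, the plain spacer ring in the other.
- pins (a point): On the nut's axis, 6 mm above its underside, level with three round steel pins in the bore, hidden from above, 120 degrees apart (one along the nut's x). They point inward, 4 mm thick, tips at 17 mm radius. They ride in the neck's thread.
- stand: The fixed reel stand with reel, neck and knob. Origin: centre of its underside, on its axis. The yaw of this frame says nothing about the thread. Before the nut has dropped into the thread start, press and turn it lightly: over 70 N between nut and stand counts as forcing.
- seat (a point): On the fixed stand's axis at the top face of the reel, 84 mm above the bench; z up. Base 130 mm wide, 18 mm high; green solder reel 72 mm wide, free to turn. Underside of the nut above this point: 18.5 mm with pins on the stop teeth, 15 mm on the rim, 6.5 mm dropped into the thread start, 0.5 mm fully home (then it no longer turns forward).
- rim (a point): On the same axis, at the flat rim of the aluminium threaded neck, 41 mm wide, 19 mm above the seat. Three slots in the rim, 120 degrees apart, 36 degrees wide: the thread starts (pins have 24 degrees of room). How they are turned is unknown; this frame's yaw does not tell. A tooth 8 degrees wide, 3.5 mm high, on each slot's anticlockwise edge stops a nut turned forward on the rim.
- start_level (a point): On the same axis, at the height of the nut's underside once dropped into the thread start: 1.9 rad backward at most finds it. Leaving a tooth (3.5 mm drop to the rim) is not yet it. The tooth also stops backward turning inside the slot. Forward, the nut sinks 4.5 mm per rad to a hard stop after 1.33 to 1.75 rad. Play 1.5 mm vertical, 2 mm radial; it does not slip back.
- knob_mark (a point): Pointer tip on top of the grey drag knob, 9 mm off the stand's axis, 41 mm above the seat. The knob, 20 mm wide and 22 mm tall, stands on the neck concentric with it and turns very easily. It passes through the nut's hole with 4 mm to spare all round and stands 12.5 mm out of the nut when that is home.
- spacer: Plain black ring, 44 mm outside and 28 mm inside diameter, 18 mm tall, open through; not needed. Origin: centre of its underside.
- screwdriver: Screwdriver 180 mm long lying along its x; not needed.
- flux_bottle: White bottle, 40 mm in diameter, 100 mm tall, standing; not needed. Origin: centre of its underside.
- spare_spool: A second green reel of solder standing on the bench without stand or neck, 72 mm in diameter, 62 mm tall; not needed. Origin: centre of its underside.
- paste_jar: Small closed jar with a white lid, 52 mm in diameter, 45 mm tall; not needed. Origin: centre of its underside.
- cutters: Flush cutters with blue grips lying flat, about 130 mm long and 14 mm high; not needed.
There are look-alikes about, which are no part of the job. What is shaped like the nut but orange or turquoise is not meant.

How it is judged:
By the outcome, as a careful person would: the job done as asked, in the order asked, and still so for the second after the job is handed in, with the robot touching nothing.
It also fails if it takes over 67 s, if anything falls off the work surface, if the arm or the gripper's body presses on something with over 40 N, if the wrist force passes 120 N, or if a joint passes its speed limit or range.

ROBOT

A 7-joint arm with a two-finger parallel gripper is mounted at the origin on the work surface. World frame = base frame: x ahead of the robot, y to its left, z up, the work surface at z = 0. Lengths are in m, angles in rad, forces in N, time in s.
With the tool pointing down it reaches from about 0.4 to 0.85 m from the base axis. Payload 10.4 kg.
Tool frame: the origin (TCP) lies on the centre line of the jaws, within the pads' length; the fingertips stand r.finger_overhang ahead of it and the grasp point (between the pads) lies 5 mm behind it (r.finger_overhang is the distance from the TCP to the fingertips, in m); z points along the fingers, y is the line along which they close (so a half turn about z gives the same grasp; the last joint's range is limited). The gripper opens to 87 mm and grips with 3 to 60 N. Pads are 19 mm wide; open, the fingers measure 117 mm over their backs; the gripper's body (75 mm by 190 mm) begins 51 mm behind the grasp point.
Start: joints at [1.233, 0.332, -0.065, 1.46, 0.022, 1.35, -0.088], TCP at [0.194, -0.594, 0.237] pointing down, gripper open.
Joint ranges: [-2.6, 2.6], [-0.5, 2.12], [-1.47, 1.34], [0.16, 2.42], [-1.27, 4.41], [0.06, 2.06], [-2.6, 2.6]. Speed limits (rad/s): [2.22, 2.22, 2.79, 2.79, 3.14, 3.14, 3.14].

INTERFACE

Orientations are given as a unit quaternion [x, y, z, w].
In Python, from bench import read_state, viewer, r gives the robot as it stands.
- The arm moves only by the tool carry_out, never from a script. Its argument "moves" is a list of rows, each a list of 6 numbers: the shift along the tool's x, y, z in units of 40 mm (1.0 is 40 mm), then the turn, a rotation vector about the tool's x, y, z in units of 8 degrees (1.0 is 8 degrees). A call has 1 to 20 rows; each row shifts and turns the commanded pose from where the row before left it, along the tool's axes as they then stand; what a row does not reach is not made up. A row lasts 1/8 s, in which the tool goes at most 62.5 mm and 10.7 degrees, less where a joint would pass 70% of its speed; a pose out of reach is approached as far as the arm can. A call is refused whole if a number of a shift passes 1 or a number of a turn 1, either way. A call with a gripper value outside its range is refused whole. "fingers" is the finger opening in mm, from 0 to 87, set as the call begins (left out, the last holds). The fingers move at their own pace and stop on an object; "force" is the grip in N (left out, the last holds). Time passes only in rows, so rows that do not move let the fingers close. It gives the time, the measured TCP pose, the force, the opening and the grip force at its end, in the units of the state.
- read_state(): the state, without advancing time (a new reading comes with each control period).
- viewer.camera(name): name is "scene" or "side" or "wrist"; returns a dict with "pixels" (480x640x3 uint8, red, green, blue), "range_z" (480x640 float32, m along the optical axis (not along the pixel's ray), 0 where there is no reading), "fx", "fy", "cx", "cy" (pixels), "xyz" and "orientation" of the camera in the world. Camera axes: x right, y down, z forward; pixel columns grow to the right and rows downward; lengths in m; the calibration is good to about 2 mm. A picture is of the moment at which its call begins.
- r.close_job(): hands the job in; it is judged then, once.
The state is a dict: "time": time; "joint_positions": joint angles; "joint_vel": joint speeds; "joint_torque": joint torques, N m; "ee_pos": TCP position; "eef_rot": TCP orientation; "ft_force": force on the tool from outside, world axes, zero at the start; "torque": the same for the moment, N m; "width": finger opening in m; "grip_force": force on a finger pad.
Only numpy, scipy, OpenCV 4.12 (cv2) and the standard library are available. Lean on these libraries where they do the work, as an engineer would, in place of code of your own. Each camera call takes 0.05 s, during which the arm holds its last target. There are 200 camera calls.

## Working session

There is one attempt and no reset: what is moved stays moved. The work goes in short steps, Python scripts to look and compute and a tool call to move; the robot and the scene stay as the last step left them, time stands still between calls to the robot, and variables do not carry over. Pictures are saved under pics/ and viewed, at most 10 in all, crops included, and the job is handed in when it is done.

Besides the shell and the picture viewer there is one more tool, called after ">>>" as a command line: name --pt "numbers of a row" for each row, then --argument value for the rest. carry_out: Moves the arm, as the interface text tells. Its arguments: {"type":"object","properties":{"moves":{"type":"array","items":{"type":"array","items":{"type":"number"}}},"fingers":{"type":"number"},"force":{"type":"number"}},"required":["moves"]}

```bash
ls; mkdir -p pics; cat > h.py <<'E'
import numpy as np, cv2
from bench import read_state, viewer, r
from scipy.spatial.transform import Rotation as R
def cam(n):
    c=viewer.camera(n); c['R']=R.from_quat(c['orientation']).as_matrix(); c['t']=np.array(c['xyz']); return c
def cloud(c):
    v,u=np.mgrid[0:480,0:640]; z=c['range_z']
    p=np.stack([(u-c['cx'])/c['fx']*z,(v-c['cy'])/c['fy']*z,z],-1)
    w=p@c['R'].T+c['t']; w[z==0]=np.nan; return w
def save(c,n): cv2.imwrite('pics/'+n,cv2.cvtColor(c['pixels'],cv2.COLOR_RGB2BGR))
E
python3 - <<'E'
from h import *
a=cam('scene');b=cam('side')
save(a,'scene0.png');save(b,'side0.png')
for c in (a,b): print(c['t'],c['R'].tolist(),c['fx'])
s=read_state();print(s); print(r.finger_overhang)
E
```

```text
pics
[ 1.19974739 -0.48851767  0.91632623] [[0.6459954741379356, 0.5443900740063562, -0.5350974628202403], [0.7633411021937385, -0.46112273981540447, 0.45241151679282393], [-0.0004572690157674253, -0.7007176793463179, -0.7134385220581788]] 595.247158878788
[ 0.37067074 -0.93816808  0.76959043] [[0.9710603897571279, -0.123873108303686, 0.20419885524634573], [-0.23866229436602146, -0.5357078517667555, 0.8099737074766036], [0.00905696928786312, -0.8352679513752646, -0.5497685155705876]] 590.5761964309955
{'time': 0.1, 'joint_positions': array([ 1.2333824 ,  0.33282095, -0.0647027 ,  1.46087976,  0.02162479,
        1.34994062, -0.08850142]), 'joint_vel': array([-0.00032544, -0.00195145, -0.00165452, -0.00271787,  0.00109805,
       -0.00019548, -0.00018725]), 'joint_torque': array([ 2.08134181e-03, -6.24550867e+01,  2.51723255e-02, -3.90715599e+01,
       -6.14098250e-02,  3.65737639e-02,  1.02298287e-05]), 'ee_pos': array([ 0.19340479, -0.59395158,  0.23581515]), 'eef_rot': array([ 9.87634797e-01,  1.56770696e-01, -1.48638856e-04, -6.59651966e-04]), 'ft_force': array([-0.61662565,  0.47399768, -0.50561033]), 'torque': array([0.04474391, 0.01768264, 0.02799237]), 'grip_force': 0.0, 'width': 0.08694106029493286}
0.014
```

View pics/scene0.png

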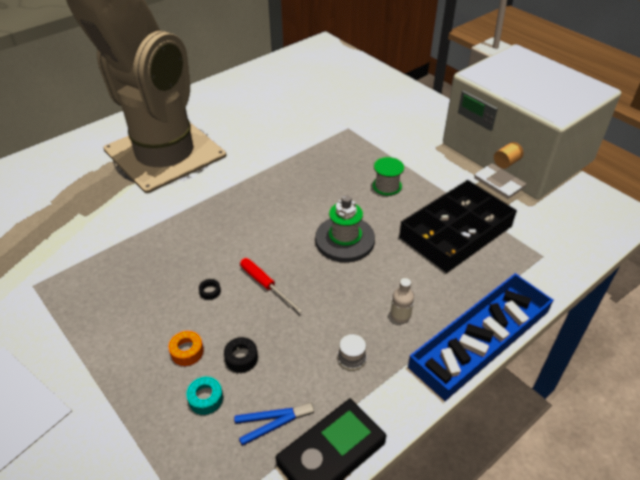

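View pics/side0.png

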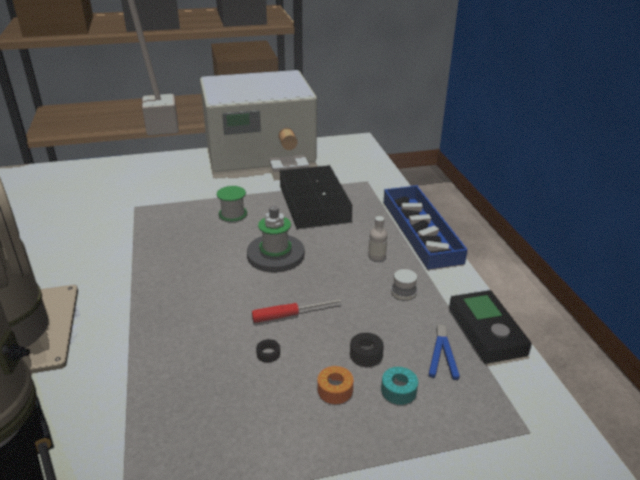

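The black nut is at scene (241,354) and side (367,349). The smaller ring, the spacer, is at scene (209,289). The stand is at scene (345,220) and side (275,240), with orange and turquoise look-alikes next to the nut. Next I measure the nut and stand axes from depth in both views.

```bash
cat >> h.py <<'E'
def circ(p):
    x,y=p[:,0],p[:,1]; A=np.c_[2*x,2*y,np.ones(len(x))]
    s=np.linalg.lstsq(A,x*x+y*y,rcond=None)[0]; return s[0],s[1],np.sqrt(s[2]+s[0]**2+s[1]**2)
def mec(p):
    (x,y),rr=cv2.minEnclosingCircle((p[:,:2]*1000).astype(np.float32)); return x/1e3,y/1e3,rr/1e3
def onplane(c,u,v,z):
    d=np.stack([(u-c['cx'])/c['fx'],(v-c['cy'])/c['fy'],np.ones_like(u,float)],-1)@c['R'].T
    return c['t']+d*((z-c['t'][2])/d[...,2])[...,None]
E
python3 - <<'E'
from h import *
for n,nut,sp,st in (('scene',(241,354),(209,289),(345,205)),('side',(367,349),(268,350),(274,225))):
    c=cam(n);w=cloud(c);px=c['pixels'].astype(int);hsv=cv2.cvtColor(c['pixels'],cv2.COLOR_RGB2HSV)
    print(n,'bench z',np.nanmedian(w[300:310,150:170,2]))
    for nm,(u,v),h in (('nut',nut,.028),('sp',sp,.018)):
        m=(px.max(-1)<70); box=np.zeros_like(m); box[v-24:v+24,u-24:u+24]=1; m&=box
        k,lab,stt,_=cv2.connectedComponentsWithStats(m.astype(np.uint8)); i=1+stt[1:,4].argmax(); mm=lab==i
        P=w[mm]; top=P[np.abs(P[:,2]-h)<.004]
        print(nm,stt[i],'z',np.nanpercentile(P[:,2],[5,50,95]),'top n',len(top),'mec',mec(top),'mean',np.nanmean(top,0))
        cs,_=cv2.findContours(mm.astype(np.uint8),cv2.RETR_CCOMP,cv2.CHAIN_APPROX_NONE)
        for q in cs:
            if len(q)>12: q=q[:,0].astype(float); print('  contour on top plane',len(q),mec(onplane(c,q[:,0],q[:,1],h)),circ(onplane(c,q[:,0],q[:,1],h)))
    u,v=st
    box=np.zeros((480,640),bool); box[v-45:v+60,u-45:u+45]=1
    for lo,hi,nm in ((.079,.090,'reel'),(.098,.108,'rim'),(.117,.132,'knob'),(.012,.024,'base')):
        P=w[box&(w[...,2]>lo)&(w[...,2]<hi)]
        print(nm,len(P),mec(P) if len(P) else'',np.median(P[:,2]) if len(P) else '')
E
```

```text
scene bench z -0.0009261705016134769
nut [224 338  34  35 872] z [0.00269052 0.0250354  0.02850764] top n 527 mec (0.6402052612304687, -0.20881483459472655, 0.03104275894165039) mean [ 0.64100985 -0.20811262  0.02645649]
  contour on top plane 98 (0.6478128662109375, -0.2110130615234375, 0.03701353073120117) (np.float64(0.6477272883719823), np.float64(-0.21106699860120484), np.float64(0.033151870911204015))
  contour on top plane 33 (0.6442449951171875, -0.2092847137451172, 0.012556192398071288) (np.float64(0.6453495089551631), np.float64(-0.20987168511141155), np.float64(0.010915142316372122))
sp [199 280  21  20 289] z [0.00297704 0.01389648 0.01858393] top n 140 mec (0.4692781982421875, -0.16490989685058594, 0.021750165939331056) mean [ 0.47106328 -0.16495292  0.01644911]
  contour on top plane 59 (0.4742361755371094, -0.169251953125, 0.02613432502746582) (np.float64(0.47515331117519655), np.float64(-0.16731025701525098), np.float64(0.02306504245923432))
  contour on top plane 29 (0.4749649658203125, -0.16720980834960938, 0.012286259651184081) (np.float64(0.47544980528260505), np.
[... 1253 characters left out ...]
5, -0.1725209655761719, 0.027436492919921875) (np.float64(0.46633449703764834), np.float64(-0.1724762392037209), np.float64(0.024318433458797833))
  contour on top plane 28 (0.4664593505859375, -0.1728800506591797, 0.011083823204040527) (np.float64(0.46632971544557356), np.float64(-0.17278606185797635), np.float64(0.00961049489378826))
reel 319 (0.53332421875, 0.1355762481689453, 0.037731075286865236) 0.08507421873686927
rim 130 (0.5338765869140625, 0.13725086975097656, 0.023060115814208984) 0.1037912963474632
knob 71 (0.5353902587890625, 0.13769125366210938, 0.013032636642456054) 0.12480989169840417
base 1483 (0.5850474853515625, 0.2649738464355469, 0.20413702392578126) 0.018690757568086247
```

>>> carry_out --pt "0.5 -0.2 0 0 0 0" --pt "0.97 -0.41 0 0 0 0" --pt "0.97 -0.41 0 0 0 0" --pt "0.97 -0.41 0 0 0 0" --pt "0.97 -0.41 0 0 0 0" --pt "0.97 -0.41 0 0 0 0" --pt "0.97 -0.41 0 0 0 0" --pt "0.97 -0.41 0 0 0 0" --pt "0.97 -0.41 0 0 0 0" --pt "0.97 -0.41 0 0 0 0" --pt "0.97 -0.41 0 0 0 0" --pt "0.97 -0.41 0 0 0 0" --pt "0.97 -0.41 0 0 0 0" --pt "0.97 -0.41 0 0 0 0" --pt "0.5 -0.2 0 0 0 0" --pt "0 0 0 0 0 0"

```text
time: 2.2
ee_pos: [0.6408, -0.2057, 0.2363]
eef_rot: [0.987, 0.158, -0.0, -0.0]
ft_force: [-0.6, -0.6, -0.2]
width: 0.0874
grip_force: 0.0
```

```bash
python3 - <<'E'
from h import *
s=read_state();print(s['time'],s['ee_pos'],s['eef_rot'],s['joint_positions'],s['ft_force'])
c=cam('wrist');save(c,'w1.png');w=cloud(c);px=c['pixels'].astype(int);hsv=cv2.cvtColor(c['pixels'],cv2.COLOR_RGB2HSV)
print(c['t'],c['R'].tolist())
m={'org':(hsv[...,0]<20)&(hsv[...,1]>150)&(px[...,0]>90),'turq':(abs(hsv[...,0].astype(int)-87)<8)&(hsv[...,1]>120),'dark':px.max(-1)<70}
for k,mm in m.items():
    n,lab,st,_=cv2.connectedComponentsWithStats(mm.astype(np.uint8))
    for i in range(1,n):
        if st[i,4]<300: continue
        P=w[lab==i]; P=P[P[:,2]<.2]; 
        if len(P)<100: continue
        z=np.nanpercentile(P[:,2],[50,95]); T=P[P[:,2]>z[1]-.006]
        print(k,st[i],z,mec(T),circ(T))
E
```

```text
2.2 [ 0.64084622 -0.20571654  0.23625332] [ 9.87405163e-01  1.58211518e-01 -7.47666958e-05 -3.93162440e-04] [ 0.49474835  0.46450102 -0.36170755  1.30161808  0.16074441  1.40425772
 -1.11140762] [-0.59168599 -0.56151422 -0.16038201]
[ 0.70246571 -0.18602589  0.3844659 ] [[0.31267935641195305, -0.921968170875878, -0.22848700611981135], [-0.9498581833558908, -0.3037577167067584, -0.07416657638683245], [-0.0010254685046230116, 0.24022060992530303, -0.9707177792651485]]
org [171 258  26  27 517] [0.02329928 0.02552231] (0.5233673095703125, -0.06802984619140626, 0.018534662246704102) (np.float64(0.5251639139510617), np.float64(-0.06772287241222502), np.float64(0.010605925009735031))
org [339 267  45  18 455] [0.02767904 0.02902039] (0.578384033203125, -0.2690340576171875, 0.024205514907836914) (np.float64(0.5762848785279738), np.float64(-0.2696850666406835), np.float64(0.014364453327926146))
turq [ 386  192   57   56 1954] [0.02790499 0.02929636] (0.66601025390625, -0.30030093383789064, 0.030456686019897462) (np.float64(0.666359765770434), np.float64(-0.3002497551138145), np.float64(0.023
[... 409 characters left out ...]
31716), np.float64(0.022118801670917156))
dark [     0    151    640    329 121319] [0.01207719 0.01849859] (0.5282601318359375, -0.01812451171875, 0.17974864196777343) (np.float64(0.5845214938543137), np.float64(-0.05789028170607613), np.float64(0.15856733234083975))
dark [  0 178  44  66 734] [0.01835308 0.02470323] (0.534007568359375, 0.1290021057128906, 0.036797534942626955) (np.float64(0.5321886888659385), np.float64(0.13496773622219935), np.float64(0.03440240557081432))
dark [ 299  190   55   56 1875] [0.02797857 0.02920334] (0.638278564453125, -0.20722882080078125, 0.030461778640747072) (np.float64(0.6381235412522539), np.float64(-0.2069579659978216), np.float64(0.023327747949513415))
```

View pics/w1.png

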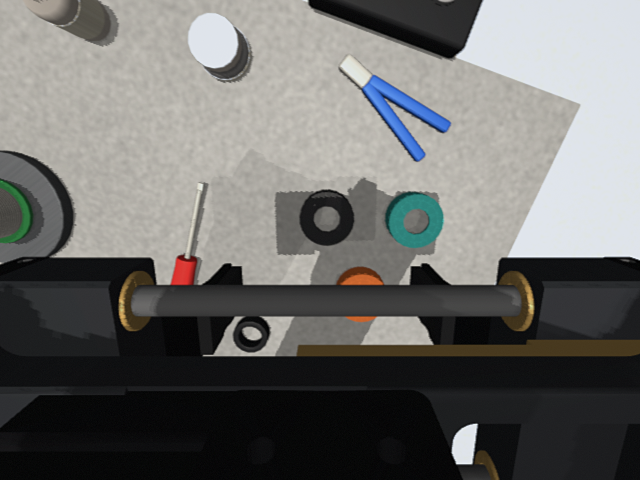

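The nut is at wrist pixel (327,218), with the turquoise ring at (415,220) and the orange one half hidden at (360,293). All three views put the nut near (0.6385, -0.208). I'll turn the jaws radial, which keeps them clear of both look-alikes, then go down.

>>> carry_out --pt "0 0 0 0 0 -1" --pt "0 0 0 0 0 -1" --pt "0 0 0 0 0 -1" --pt "0 0 0 0 0 -1" --pt "0 0 0 0 0 -1" --pt "0 0 0 0 0 -1" --pt "0 0 0 0 0 -1" --pt "-0.07 -0.04 0.9 0 0 0" --pt "0 0 0.9 0 0 0" --pt "0 0 0.9 0 0 0" --pt "0 0 0 0 0 0"

```text
time: 3.62
ee_pos: [0.6352, -0.2117, 0.1261]
eef_rot: [0.799, 0.601, -0.002, -0.002]
ft_force: [-0.2, 0.3, 1.0]
width: 0.087
grip_force: 0.0
```

```bash
cat > nut.py <<'E'
from h import *
def st():
    s=read_state();M=R.from_quat(s['eef_rot']).as_matrix()
    print('t',round(s['time'],2),'p',np.round(s['ee_pos'],4),'yawx',round(np.degrees(np.arctan2(M[1,0],M[0,0])),1),'tilt',np.round(M[:2,2],4),'j7',round(s['joint_positions'][6],2),'F',np.round(s['ft_force'],1),'T',np.round(s['torque'],2),'w',round(s['width'],4),round(s['grip_force'],1)); return s,M
E
python3 - <<'E'
from nut import *
s,M=st()
c=cam('wrist');w=cloud(c);px=c['pixels'].astype(int)
mm=(px.max(-1)<70)&(w[...,2]<.06)&(np.hypot(w[...,0]-.638,w[...,1]+.208)<.045)
P=w[mm];T=P[(P[:,2]>.024)&(P[:,2]<.034)];print(len(T),np.percentile(T[:,2],[50,95]),mec(T))
x,y,_=mec(T);print('tool shift units',np.round(M.T@(np.array([x,y,.019])-s['ee_pos'])/.04,3))
E
```

```text
t 3.62 p [ 0.6352 -0.2117  0.1261] yawx 73.9 tilt [-0.0053  0.0003] j7 -0.2 F [-0.2  0.3  1. ] T [-0.01 -0.07  0.04] w 0.087 0.0
3222 [0.02805014 0.02913717] (0.6376190185546875, -0.20680650329589845, 0.030357505798339842)
tool shift units [0.137 0.039 2.677]
```

>>> carry_out --pt "0.13 0.05 0 0 0 0" --pt "0 0 0.8 0 0 0" --pt "0 0 0.8 0 0 0" --pt "0 0 0.6 0 0 0" --pt "0 0 0.3 0 0 0" --pt "0 0 0.17 0 0 0" --pt "0 0 0 0 0 0"

```text
time: 4.55
ee_pos: [0.6417, -0.2057, 0.0224]
eef_rot: [0.798, 0.602, 0.0, 0.0]
ft_force: [0.0, -1.3, -0.2]
width: 0.087
grip_force: 0.0
```

```bash
python3 -c "from nut import *;st()"
```

```text
t 4.55 p [ 0.6417 -0.2057  0.0224] yawx 74.0 tilt [ 0.0008 -0.0003] j7 -0.25 F [ 0.  -1.3 -0.2] T [-0.05 -0.11  0.06] w 0.087 0.0
```

>>> carry_out --pt "-0.06 -0.08 0.05 0 0 0" --pt "0 0 0 0 0 0" --pt "0 0 0 0 0 0"

```text
time: 4.92
ee_pos: [0.6376, -0.2072, 0.0201]
eef_rot: [0.798, 0.602, 0.0, 0.0]
ft_force: [-0.1, 0.4, -0.5]
width: 0.087
grip_force: 0.0
```

```bash
python3 -c "from nut import *;st()"
```

```text
t 4.92 p [ 0.6376 -0.2072  0.0201] yawx 74.0 tilt [ 0.0004 -0.0003] j7 -0.25 F [-0.1  0.4 -0.5] T [-0.05 -0.1   0.02] w 0.087 0.0
```

>>> carry_out --pt "0 0 0 0 0 0" --pt "0 0 0 0 0 0" --pt "0 0 0 0 0 0" --pt "0 0 0 0 0 0" --pt "0 0 0 0 0 0" --pt "0 0 0 0 0 0" --fingers 50 --force 25

```text
time: 5.68
ee_pos: [0.6376, -0.207, 0.0197]
eef_rot: [0.798, 0.602, 0.0, 0.0]
ft_force: [0.8, -0.2, -0.8]
width: 0.059
grip_force: 25.0
```

```bash
python3 -c "from nut import *;st()"
```

```text
t 5.67 p [ 0.6376 -0.207   0.0197] yawx 74.0 tilt [ 0.0001 -0.    ] j7 -0.25 F [ 0.8 -0.2 -0.8] T [-0.03 -0.12  0.  ] w 0.059 25.0
```

>>> carry_out --pt "0 0 -0.3 0 0 0" --pt "0 0 -0.9 0 0 0" --pt "0 0 -0.9 0 0 0" --pt "0 0 -0.9 0 0 0" --pt "0 0 -0.9 0 0 0" --pt "0.3 -0.2 -0.6 0 0 0" --pt "0.8 -0.5 0 0 0 0" --pt "0.8 -0.5 0 0 0 0" --pt "0.8 -0.5 0 0 0 0" --pt "0.8 -0.5 0 0 0 0" --pt "0.8 -0.5 0 0 0 0" --pt "0.8 -0.5 0 0 0 0" --pt "0.8 -0.5 0 0 0 0" --pt "0.8 -0.5 0 0 0 0" --pt "0.4 -0.3 0 0 0 0" --pt "0.4 -0.35 0 0 0 0" --pt "0 0 0 0 0 0"

```text
time: 7.8
ee_pos: [0.5329, 0.1359, 0.1999]
eef_rot: [0.798, 0.603, 0.0, 0.0]
ft_force: [-0.1, -1.5, -0.3]
width: 0.0589
grip_force: 25.0
```

>>> carry_out --pt "0 0 0 0 0 -1" --pt "0 0 0 0 0 -1" --pt "0 0 0 0 0 -1" --pt "0 0 0 0 0 -1" --pt "0 0 0 0 0 -1" --pt "0 0 0 0 0 -1" --pt "0 0 0 0 0 0" --pt "0 0 0 0 0 0"

```text
time: 8.8
ee_pos: [0.5338, 0.134, 0.1997]
eef_rot: [0.486, 0.874, -0.0, 0.0]
ft_force: [-0.8, 0.4, -0.7]
width: 0.0591
grip_force: 25.0
```

```bash
python3 - <<'E'
from nut import *
s,M=st()
c=cam('wrist');save(c,'w2.png')
for n,uv in (('side',(274,225)),('scene',(345,205)),('wrist',None)):
    if n!='wrist':c=cam(n);save(c,n+'2.png')
    w=cloud(c)
    near=np.hypot(w[...,0]-.535,w[...,1]-.137)
    for lo,hi,rr,nm in ((.080,.088,.045,'reel'),(.099,.107,.03,'rim'),(.117,.130,.018,'knob'),(.012,.024,.08,'base'),(.16,.225,.04,'nut')):
        P=w[(near<rr)&(w[...,2]>lo)&(w[...,2]<hi)]
        if len(P)>20: print(n,nm,len(P),np.round(mec(P),4),np.round(np.percentile(P[:,2],[5,50,95]),4))
E
```

```text
t 8.8 p [0.5338 0.134  0.1997] yawx 121.8 tilt [-0.     -0.0002] j7 0.06 F [-0.8  0.4 -0.7] T [ 0.02 -0.16  0.01] w 0.0591 25.0
side reel 310 [0.5334 0.1371 0.0381] [0.0821 0.0849 0.0871]
side rim 108 [0.5339 0.1383 0.0225] [0.0997 0.104  0.1065]
side knob 72 [0.5355 0.1372 0.0116] [0.1187 0.1249 0.1271]
side base 1032 [0.5353 0.1365 0.0664] [0.0144 0.019  0.0218]
side nut 707 [0.5354 0.1348 0.0396] [0.1856 0.2053 0.2186]
scene reel 352 [0.5358 0.1371 0.0376] [0.0804 0.0824 0.0858]
scene rim 126 [0.5354 0.1369 0.0216] [0.0995 0.1018 0.1053]
scene knob 75 [0.5339 0.1365 0.0118] [0.1178 0.1225 0.1255]
scene base 1272 [0.5354 0.1364 0.0663] [0.0132 0.0162 0.0221]
scene nut 961 [0.5379 0.1338 0.0385] [0.1817 0.2038 0.2142]
wrist reel 352 [0.5358 0.1371 0.0376] [0.0804 0.0824 0.0858]
wrist rim 126 [0.5354 0.1369 0.0216] [0.0995 0.1018 0.1053]
wrist knob 75 [0.5339 0.1365 0.0118] [0.1178 0.1225 0.1255]
wrist base 1272 [0.5354 0.1364 0.0663] [0.0132 0.0162 0.0221]
wrist nut 961 [0.5379 0.1338 0.0385] [0.1817 0.2038 0.2142]
```

View pics/side2.png

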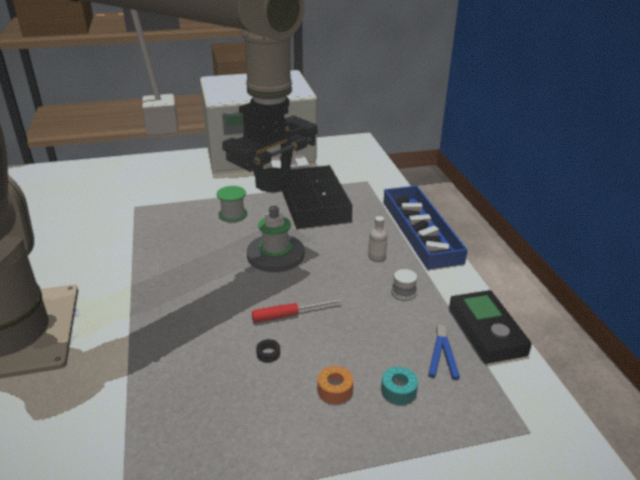

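View pics/w2.png

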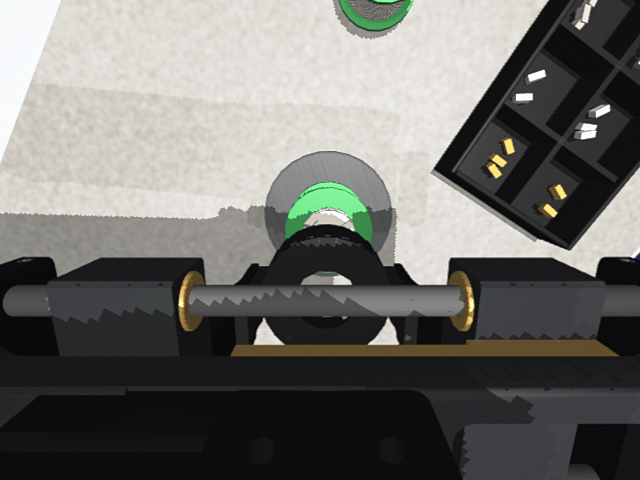

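The side view shows the nut held above the stand at (272,178). The wrist view shows the nut at (326,290), with the base and reel circles partly visible behind it at (330,210). I'll fit the nut and stand in that same wrist camera so the camera bias cancels.

```bash
python3 - <<'E'
from nut import *
from scipy.optimize import least_squares
s,M=st()
c=cam('wrist');w=cloud(c);px=c['pixels'].astype(int)
def edge(mask,z,rad,c0):
    cs,_=cv2.findContours(mask.astype(np.uint8),cv2.RETR_EXTERNAL,cv2.CHAIN_APPROX_NONE)
    q=max(cs,key=len)[:,0].astype(float); P=onplane(c,q[:,0],q[:,1],z)[:,:2]
    f=lambda x:np.hypot(*(P-x).T)-rad
    k=np.abs(f(c0))<.008
    P=P[k]; o=least_squares(f,c0,loss='soft_l1',f_scale=.0007); print(len(P),np.round(o.x,4),'rms',np.sqrt(np.mean(o.fun**2)).round(5) if 0 else np.median(np.abs(o.fun)).round(5)); return o.x
near=np.hypot(w[...,0]-.535,w[...,1]-.137)
bm=(w[...,2]>.010)&(w[...,2]<.024)&(near<.075); print('base z',np.median(w[bm][:,2])); edge(bm,.018,.065,(.535,.137))
hsv=cv2.cvtColor(c['pixels'],cv2.COLOR_RGB2HSV)
rm=(w[...,2]>.079)&(w[...,2]<.089)&(near<.045);print('reel z',np.median(w[rm][:,2]));edge(rm,.084,.036,(.535,.137))
nm=(w[...,2]>.199)&(w[...,2]<.215)&(np.hypot(w[...,0]-s['ee_pos'][0],w[...,1]-s['ee_pos'][1])<.034)&(px.max(-1)<70)
P=w[nm];z=np.percentile(P[:,2],[5,50,95]);print('nut',len(P),z)
edge(nm,z[1],.030,tuple(s['ee_pos'][:2]))
E
```

```text
t 8.95 p [0.5336 0.1345 0.1997] yawx 121.9 tilt [ 0.     -0.0002] j7 0.06 F [ 0.4 -0.  -1.5] T [ 0.04 -0.14  0.03] w 0.0592 25.0
base z 0.017984891396939595
265 [0.533  0.1372] rms 0.00069
reel z 0.08402070504135023
158 [0.5329 0.1375] rms 0.00041
nut 7472 [0.20476178 0.20799866 0.20910711]
246 [0.532  0.1358] rms 0.00056
```

>>> carry_out --pt "0.03 0.05 0 0 0 0" --pt "0 0 0.4 0 0 0" --pt "0 0 0.6 0 0 0" --pt "0 0 0.5 0 0 0" --pt "0 0 0.2 0 0 0" --pt "0 0 0.1 0 0 0" --pt "0 0 0 0 0 0" --pt "0 0 0 0 0 0"

```text
time: 10.0
ee_pos: [0.535, 0.137, 0.1283]
eef_rot: [0.485, 0.875, 0.0, 0.0]
ft_force: [-0.0, -0.5, -1.4]
width: 0.0594
grip_force: 25.0
```

```bash
python3 -c "from nut import *;st()"
```

```text
t 10.0 p [0.535  0.137  0.1283] yawx 122.0 tilt [0.0011 0.0001] j7 0.01 F [-0.  -0.5 -1.4] T [-0.02 -0.15 -0.05] w 0.0594 25.0
```

>>> carry_out --pt "0 0 0.05 0 0 0" --pt "0 0 0.05 0 0 0" --pt "0 0 0.04 0 0 0" --pt "0 0 0 0 0 0"

```text
time: 10.5
ee_pos: [0.5345, 0.1368, 0.122]
eef_rot: [0.485, 0.875, -0.0, -0.0]
ft_force: [-0.2, -0.6, -1.1]
width: 0.0589
grip_force: 25.0
```

>>> carry_out --pt "0 0 0.04 0 0 0" --pt "0 0 0.03 0 0 0" --pt "0 0 0 0 0 0"

```text
time: 10.88
ee_pos: [0.5345, 0.1368, 0.1192]
eef_rot: [0.485, 0.875, -0.0, -0.0]
ft_force: [-1.5, 0.5, -0.7]
width: 0.0589
grip_force: 25.0
```

>>> carry_out --pt "0 0 0.02 0 0 0" --pt "0 0 0.02 0 0 0" --pt "0 0 0 0 0 0"

```text
time: 11.25
ee_pos: [0.5347, 0.1369, 0.1183]
eef_rot: [0.485, 0.875, -0.0, 0.0]
ft_force: [-2.7, -1.6, 6.7]
width: 0.0589
grip_force: 25.0
```

```bash
python3 -c "from nut import *;st()"
```

```text
t 11.25 p [0.5347 0.1369 0.1183] yawx 122.0 tilt [ 0.0005 -0.0003] j7 0.0 F [-2.7 -1.6  6.7] T [-0.19  0.46  0.03] w 0.0589 25.0
```

>>> carry_out --pt "0 0 0.01 0 0 -0.7" --pt "0 0 0 0 0 -0.7" --pt "0 0 0 0 0 -0.7" --pt "0 0 0 0 0 0"

```text
time: 11.75
ee_pos: [0.5354, 0.1374, 0.1183]
eef_rot: [0.351, 0.936, 0.001, 0.001]
ft_force: [0.3, 1.1, 6.6]
width: 0.0595
grip_force: 25.0
```

```bash
python3 -c "from nut import *;st()"
```

```text
t 11.75 p [0.5354 0.1374 0.1183] yawx 138.9 tilt [0.0021 0.0008] j7 0.28 F [0.3 1.1 6.6] T [ 0.1  -0.13  0.06] w 0.0595 25.0
```

>>> carry_out --pt "0 0 0 0 0 -0.7" --pt "0 0 0 0 0 -0.7" --pt "0 0 0 0 0 -0.7" --pt "0 0 0 0 0 0"

```text
time: 12.25
ee_pos: [0.5354, 0.1374, 0.1183]
eef_rot: [0.21, 0.978, 0.001, 0.001]
ft_force: [0.3, 0.6, 6.8]
width: 0.059
grip_force: 25.0
```

>>> carry_out --pt "0 0 0 0 0 -0.7" --pt "0 0 0 0 0 -0.7" --pt "0 0 0 0 0 -0.7" --pt "0 0 0 0 0 0"

```text
time: 12.75
ee_pos: [0.5354, 0.1373, 0.1183]
eef_rot: [0.065, 0.998, 0.0, 0.001]
ft_force: [-0.8, -0.3, 7.1]
width: 0.059
grip_force: 25.0
```

```bash
python3 -c "from nut import *;st()"
```

```text
t 12.75 p [0.5354 0.1373 0.1183] yawx 172.5 tilt [0.002  0.0007] j7 0.82 F [-0.8 -0.3  7.1] T [ 0.2  -0.01  0.03] w 0.059 25.0
```

>>> carry_out --pt "0 0 0 0 0 -0.7" --pt "0 0 0 0 0 -0.7" --pt "0 0 0 0 0 -0.7" --pt "0 0 0 0 0 0"

```text
time: 13.25
ee_pos: [0.5346, 0.1374, 0.1176]
eef_rot: [-0.08, 0.997, 0.0, 0.0]
ft_force: [-1.1, 2.7, 1.6]
width: 0.0589
grip_force: 25.0
```

>>> carry_out --pt "0 0 0 0 0 -0.7" --pt "0 0 0 0 0 -0.7" --pt "0 0 0 0 0 -0.7" --pt "0 0 0 0 0 0"

```text
time: 13.75
ee_pos: [0.5346, 0.1372, 0.1172]
eef_rot: [-0.224, 0.975, 0.0, 0.0]
ft_force: [0.1, 3.1, -0.7]
width: 0.0591
grip_force: 25.0
```

```bash
python3 -c "from nut import *;st()"
```

```text
t 13.75 p [0.5346 0.1372 0.1172] yawx -154.1 tilt [0.     0.0008] j7 1.35 F [ 0.1  3.1 -0.7] T [ 0.7  -0.28 -0.12] w 0.0591 25.0
```

The force fell to zero and the nut sank 1 mm, so the pins are in the slots. I'll ease off the tooth a little and lower it.

>>> carry_out --pt "0 0 0.02 0 0 0.5" --pt "0 0 0.04 0 0 0" --pt "0 0 0.03 0 0 0" --pt "0 0 0 0 0 0"

```text
time: 14.25
ee_pos: [0.5345, 0.1369, 0.1136]
eef_rot: [-0.191, 0.982, 0.0, 0.0]
ft_force: [-0.0, 3.4, -0.4]
width: 0.059
grip_force: 25.0
```

```bash
python3 -c "from nut import *;st()"
```

```text
t 14.25 p [0.5345 0.1369 0.1136] yawx -158.0 tilt [-0.      0.0001] j7 1.29 F [-0.   3.4 -0.4] T [ 0.71 -0.04 -0.03] w 0.059 25.0
```

>>> carry_out --pt "0 0 0.03 0 0 0" --pt "0 0 0.03 0 0 0" --pt "0 0 0.02 0 0 0" --pt "0 0 0 0 0 0"

```text
time: 14.75
ee_pos: [0.5345, 0.137, 0.1105]
eef_rot: [-0.191, 0.982, 0.0, 0.0]
ft_force: [-0.3, 3.8, -0.3]
width: 0.0591
grip_force: 25.0
```

```bash
python3 -c "from nut import *;st()"
```

```text
t 14.75 p [0.5345 0.137  0.1105] yawx -158.0 tilt [-0.      0.0001] j7 1.28 F [-0.3  3.8 -0.3] T [ 0.87 -0.05 -0.02] w 0.0591 25.0
```

>>> carry_out --pt "0 0.01 0.02 0 0 0" --pt "0 0 0.02 0 0 0" --pt "0 0 0 0 0 0"

```text
time: 15.12
ee_pos: [0.5347, 0.1371, 0.1097]
eef_rot: [-0.191, 0.982, -0.0, 0.0]
ft_force: [-2.9, 0.4, 9.7]
width: 0.059
grip_force: 25.0
```

```bash
python3 -c "from nut import *;st()"
```

```text
t 15.12 p [0.5347 0.1371 0.1097] yawx -158.0 tilt [ 0.0006 -0.0007] j7 1.28 F [-2.9  0.4  9.7] T [0.19 0.74 0.05] w 0.059 25.0
```

>>> carry_out --pt "0 0 0 0 0 0.7" --pt "0 0 0 0 0 0.7" --pt "0 0 0.005 0 0 0.7" --pt "0 0 0 0 0 0" --force 35

```text
time: 15.62
ee_pos: [0.5348, 0.137, 0.1096]
eef_rot: [-0.045, 0.999, -0.001, 0.0]
ft_force: [-2.5, 0.7, 9.7]
width: 0.0589
grip_force: 35.0
```

```bash
python3 -c "from nut import *;st()"
```

```text
t 15.62 p [0.5348 0.137  0.1096] yawx -174.9 tilt [ 0.0009 -0.001 ] j7 1.01 F [-2.5  0.7  9.7] T [ 0.22  0.6  -0.09] w 0.0589 35.0
```

>>> carry_out --pt "0 0 0.005 0 0 0.7" --pt "0 0 0.01 0 0 0.7" --pt "0 0 0.01 0 0 0.7" --pt "0 0 0 0 0 0"

```text
time: 16.12
ee_pos: [0.535, 0.1369, 0.1085]
eef_rot: [0.102, 0.995, -0.0, 0.001]
ft_force: [-1.5, 0.4, 5.8]
width: 0.0587
grip_force: 35.0
```

```bash
python3 -c "from nut import *;st()"
```

```text
t 16.12 p [0.535  0.1369 0.1085] yawx 168.3 tilt [ 0.0013 -0.0008] j7 0.74 F [-1.5  0.4  5.8] T [ 0.22  0.24 -0.09] w 0.0587 35.0
```

>>> carry_out --pt "0 0 0.016 0 0 0.9" --pt "0 0 0.015 0 0 0.9" --pt "0 0 0.015 0 0 0.9" --pt "0 0 0.015 0 0 0.9" --pt "0 0 0 0 0 0"

```text
time: 16.75
ee_pos: [0.5347, 0.1369, 0.1061]
eef_rot: [0.346, 0.938, -0.0, 0.0]
ft_force: [-2.5, 0.5, 9.1]
width: 0.0588
grip_force: 35.0
```

```bash
python3 -c "from nut import *;st()"
```

```text
t 16.75 p [0.5347 0.1369 0.1061] yawx 139.5 tilt [ 0.0006 -0.0011] j7 0.28 F [-2.5  0.5  9.1] T [ 0.09  0.71 -0.12] w 0.0588 35.0
```

>>> carry_out --pt "0 0 0.014 0 0 0.9" --pt "0 0 0.014 0 0 0.9" --pt "0 0 0.014 0 0 0.9" --pt "0 0 0 0 0 0"

```text
time: 17.25
ee_pos: [0.5345, 0.1369, 0.1043]
eef_rot: [0.516, 0.857, -0.0, 0.0]
ft_force: [-4.0, 0.2, 9.6]
width: 0.0592
grip_force: 35.0
```

```bash
python3 -c "from nut import *;st()"
```

```text
t 17.25 p [0.5345 0.1369 0.1043] yawx 117.9 tilt [ 0.0003 -0.001 ] j7 -0.07 F [-4.   0.2  9.6] T [ 0.23  0.86 -0.16] w 0.0592 35.0
```

>>> carry_out --pt "0 0 0.01 0 0 0.6" --pt "0 0 0.005 0 0 0.6" --pt "0 0 0 0 0 0"

```text
time: 17.62
ee_pos: [0.5339, 0.1371, 0.1039]
eef_rot: [0.585, 0.811, -0.001, 0.0]
ft_force: [-7.4, -0.5, 13.2]
width: 0.0588
grip_force: 35.0
```

```bash
python3 -c "from nut import *;st()"
```

```text
t 17.62 p [0.5339 0.1371 0.1039] yawx 108.5 tilt [-0.0007 -0.0018] j7 -0.23 F [-7.4 -0.5 13.2] T [-0.09  1.67  0.8 ] w 0.0588 35.0
```

The moment about z jumped to 0.8 N·m, which fits the hard stop. I'll give one slightly firmer turn to confirm.

>>> carry_out --pt "0 0 0 0 0 0.4" --pt "0 0 0 0 0 0.4" --pt "0 0 0 0 0 0" --force 50

```text
time: 18.0
ee_pos: [0.5341, 0.1356, 0.1037]
eef_rot: [0.629, 0.778, -0.002, 0.001]
ft_force: [-7.2, -5.7, 13.3]
width: 0.0588
grip_force: 50.0
```

```bash
python3 -c "from nut import *;st()"
```

```text
t 18.0 p [0.5341 0.1356 0.1037] yawx 102.1 tilt [-0.0007 -0.004 ] j7 -0.33 F [-7.2 -5.7 13.3] T [-1.16  1.53  1.53] w 0.0588 50.0
```

>>> carry_out --pt "0 0 0 0 0 0" --pt "0 0 0 0 0 0" --pt "0 0 0 0 0 0" --pt "0 0 0 0 0 0" --pt "0 0 0 0 0 0" --fingers 87

```text
time: 18.62
ee_pos: [0.5344, 0.1372, 0.103]
eef_rot: [0.629, 0.777, -0.0, 0.0]
ft_force: [-0.4, 0.4, -0.1]
width: 0.0865
grip_force: 0.0
```

>>> carry_out --pt "0 0 -0.2 0 0 0" --pt "0 0 -0.6 0 0 0" --pt "0 0 -0.9 0 0 0" --pt "0 0 -0.9 0 0 0" --pt "0 0 -0.6 0 0 0" --pt "0 0 0 0 0 0"

```text
time: 19.38
ee_pos: [0.5353, 0.1377, 0.2334]
eef_rot: [0.629, 0.777, 0.001, 0.001]
ft_force: [-0.7, 0.1, -0.3]
width: 0.0867
grip_force: 0.0
```

```bash
python3 - <<'E'
from nut import *
s,M=st()
for n in ('side','scene','wrist'):
    c=cam(n);w=cloud(c);px=c['pixels'].astype(int)
    if n!='scene':
        u,v=(274,225) if n=='side' else (325,260)
        k=60 if n=='side' else 130
        cv2.imwrite(f'pics/{n}3.png',cv2.resize(cv2.cvtColor(c['pixels'][v-k:v+k,u-k:u+k],cv2.COLOR_RGB2BGR),(560,560)))
    near=np.hypot(w[...,0]-.535,w[...,1]-.137)
    for lo,hi,rr,nm in ((.106,.118,.034,'nuttop'),(.119,.130,.018,'knob'),(.079,.089,.045,'reel')):
        P=w[(near<rr)&(w[...,2]>lo)&(w[...,2]<hi)]
        if len(P)>20: print(n,nm,len(P),np.round(mec(P),4),np.round(np.percentile(P[:,2],[5,50,95]),4))
    if n=='wrist':
        P=w[(near<.03)&(near>.017)&(w[...,2]>.1)&(w[...,2]<.12)]
        A=np.c_[P[:,:2]-[.535,.137],np.ones(len(P))];print('plane',np.linalg.lstsq(A,P[:,2],rcond=None)[0])
E
```

```text
t 19.38 p [0.5353 0.1377 0.2334] yawx 102.0 tilt [0.0038 0.0004] j7 -0.26 F [-0.7  0.1 -0.3] T [ 0.03 -0.07  0.05] w 0.0867 0.0
side nuttop 338 [0.5349 0.136  0.0327] [0.1074 0.1133 0.1159]
side knob 65 [0.536  0.1355 0.0125] [0.1203 0.1248 0.1275]
side reel 178 [0.5361 0.1364 0.0374] [0.0814 0.0849 0.088 ]
scene nuttop 421 [0.5347 0.1376 0.0321] [0.1075 0.1105 0.1142]
scene knob 70 [0.5341 0.1367 0.0126] [0.1196 0.1223 0.1251]
scene reel 207 [0.5365 0.1367 0.0365] [0.0796 0.0828 0.0878]
wrist nuttop 3300 [0.5328 0.1379 0.0305] [0.1111 0.1126 0.1137]
wrist knob 539 [0.5326 0.1381 0.0109] [0.122  0.1249 0.1261]
wrist reel 804 [0.5325 0.1381 0.0358] [0.0827 0.084  0.0853]
plane [-0.00742246 -0.00546647  0.112607  ]
```

View pics/wrist3.png

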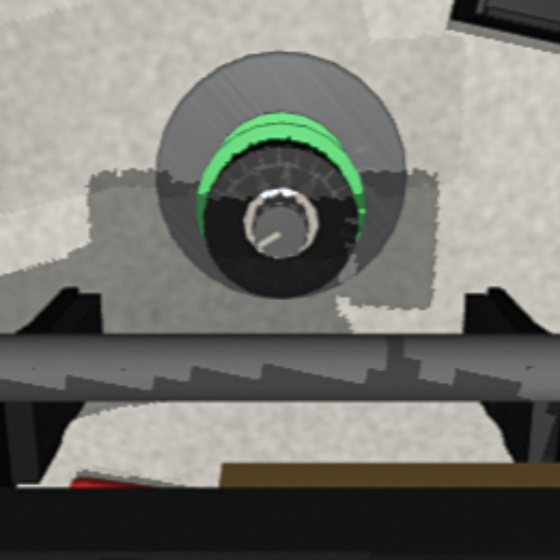

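View pics/side3.png

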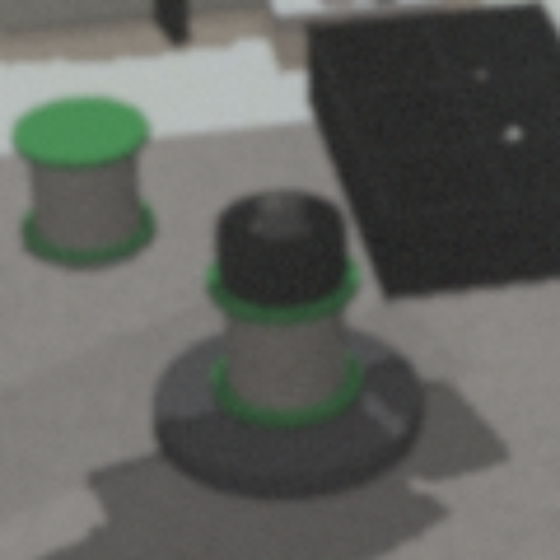

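The nut sits level and concentric on the reel, with the knob pointer visible in the wrist crop at (268,240). Its top is 28.6 mm above the reel, so its underside is about 0.6 mm up and it is home. Handing in.

```bash
python3 -c "from h import *;print(r.close_job())"
```

```text
the job is handed in; nothing more can be done
None
```

The nut was turned backward until it dropped into the thread start, then screwed forward to its hard stop (underside about 0.6 mm above the reel) and released. The job was handed in at about 19.5 s of the 67 s allowed; I did not compare the knob pointer before and after, but nothing was seen touching it.

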